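# Set the strip-wood angle jig to the roof pitch

## Robot

A 7-joint arm with a two-finger parallel gripper is mounted at the origin on the work surface. World frame = base frame: x ahead of the robot, y to its left, z up, the work surface at z = 0. Lengths are in m, angles in rad, forces in N, time in s.
With the tool pointing down it reaches from about 0.425 to 1.025 m from the base axis. Payload 9.4 kg.
Tool frame: the origin (TCP) lies on the centre line of the jaws, within the pads' length; the fingertips stand 11 mm ahead of it and the grasp point (between the pads) lies 8 mm behind it; z points along the fingers, y is the line along which they close (so a half turn about z gives the same grasp; the last joint's range is limited). The gripper opens to 85 mm and grips with 20 to 120 N. Pads are 22 mm wide; open, the fingers measure 114 mm over their backs; the gripper's body (76 mm by 85 mm) begins 54 mm behind the grasp point. The pads swing forward as they close: fully open they stand 13 mm farther back than shut.
Start: joints at [-1.212, 0.599, -0.003, 1.599, 0.002, 0.943, -0.08], TCP at [0.306, 0.657, 0.242] pointing down, gripper open.
Joint ranges: [-2.57, 2.57], [-0.35, 1.97], [-1.29, 1.29], [0.11, 2.56], [-1.05, 4.19], [0.11, 1.86], [-2.63, 2.63]. Speed limits (rad/s): [2.22, 2.22, 3.01, 3.01, 3.14, 3.14, 3.14].

## Interface

Orientations are given as a unit quaternion [w, x, y, z].
In Python, from rig import env, eyes gives the robot as it stands. The module is installed in compiled form; this text tells all that it offers.
- The arm moves only by the tool step_arm, never from a script. Its argument "commands" is one flat list of numbers, 7 for each row, row after row: the opening, from 0 (shut) to 1 (fully open), then the shift along the world's x, y, z in mm, then the turn, a rotation vector about the world's x, y, z in rad. In form: [grip, dx, dy, dz, ax, ay, az, grip, dx, dy, dz, ax, ay, az, ...]. A call has 1 to 5 rows; each row is the pose to reach, as a shift and turn from the pose commanded when the call began; what a row does not reach only later rows make up. A row lasts 1/8 s, in which the tool goes at most 62.5 mm and 10.7 degrees, less where a joint would pass 70% of its speed; a pose out of reach is approached as far as the arm can. A call with a gripper value outside its range is refused whole. The fingers move at their own pace and stop on an object; "grip_force" is the grip in N (left out, the last holds). Time passes only in rows, so rows that repeat a pose let the fingers close. It gives the time, the measured TCP pose, the force, the opening and the grip force at its end, in the units of the state.
- env.get_obs(): the state, without advancing time (a new reading comes with each control period).
- eyes.read_camera(name): name is "scene" or "top" or "wrist"; returns a dict with "img" (384x512x3 uint8, blue, green, red), "mtx" (3x3 intrinsics, pixels), "rvec" (rotation vector, rad) and "tvec" (3), from world to camera coordinates, as OpenCV has them; the wrist camera has in their place "T_tool_cam" (4x4, takes a point from camera to tool coordinates, whose origin is the TCP and whose axes are the flange's). Camera axes: x right, y down, z forward; pixel columns grow to the right and rows downward; lengths in m; the calibration is good to about 2 mm. The wrist camera is an equidistant fisheye: a pixel r from the principal point sees the ray r / f radians off the axis. A picture is of the moment at which its call begins: read the wrist's pose just before it. There is no depth.
- env.finish_job(): hands the job in; it is judged then, once.
The state is a dict: "t": time; "qpos": joint angles; "qvel": joint speeds; "joint_torque": joint torques, N m; "position": TCP position; "tcp_rot": TCP orientation; "ft_force": force on the tool from outside, world axes, zero at the start; "torque": the same for the moment, N m; "finger_gap": finger opening in m; "finger_force": force on a finger pad.
Only numpy, scipy, OpenCV 4.12 (cv2) and the standard library are available. Lean on these libraries where they do the work, as an engineer would, in place of code of your own. Each camera call takes 0.05 s, during which the arm holds its last target. There are 200 camera calls.

## Task

Set the angle jig on the model-making table for cutting roof strips: loosen the black bar-shaped clamp knob on the pivot by about a sixth of a turn or more counter-clockwise, swing the fence by its upright handle until the fence points at the arrow-shaped marker on the scale (not at the round stud), then turn the knob clockwise fully tight again and let go.

Things in the scene. Friction and masses are not known exactly. Their poses are not given: they have to be found in the camera images.
- clamp_knob (a joint): Black bar-shaped clamp knob on the jig's pivot, axis vertical. Rad: 0 fully tight (hard stop), grows counter-clockwise seen from above as it loosens, hard stop at 1.5. Near 0 it holds the fence by friction (slips at about 15 N at its handle); beyond about 0.5 the fence is free. It takes about 0.15 N m to turn, stays where left and does not turn with the fence.
- knob_grip (a point): Centre of the clamp knob's upright bar, on the fence's vertical pivot axis, 67 mm above the table. Bar 58 mm long, 15 thick, 52 to 80 mm above the table. x: along the bar, turning with the knob; z up. Below it the fence hub (64 mm diameter, top at 34 mm) on a plywood board 300 x 460 x 18 mm. The small round thumb nut on the board's wooden rail is not the clamp.
- fence_handle (a point): Centre, 60 mm above the table, of the upright round black handle (18 mm diameter, 32 to 84 mm above the table) on the fence, an aluminium bar 30 mm wide swinging level about the knob's axis, handle 145 mm from it. x: along the fence, outward; z up. Loose, it swings with about 1 N and stays where left; range 66 deg either side of the scale's middle.
- arrow_marker (a point): Top centre (29 mm above the table) of the arrow-shaped dark steel marker, 45 x 31 mm, pointing at the pivot, on the aluminium scale 205 mm from the knob's axis. x: outward from the pivot. It shows the angle wanted; the round stud (22 mm) elsewhere on the scale does not. The fence's tip stops short of it. It lies clockwise (from above) of the fence's start.

How it is judged:
On the way, in this order (a step that is already met when the one before it is completed fails the run):
1. the clamp knob is loosened by at least 40 degrees (value of joint clamp_knob above 0.7 rad), for 0.1 s.
2. with the knob still loose, the fence points at the arrow marker within 10 degrees (angle between the x axis of fence_handle and the x axis of arrow_marker, either way round below 0.175 rad and value of joint clamp_knob above 0.5 rad), for 0.2 s.
At the end, for the whole second after the job is handed in: The fence points at the arrow marker within 10 degrees and the clamp knob is tight again, within 14 degrees of its stop (angle between the x axis of fence_handle and the x axis of arrow_marker, either way round below 0.175 rad and value of joint clamp_knob below 0.25 rad); the robot touches nothing.
It also fails if it takes over 61 s, if anything falls off the work surface, if the arm or the gripper's body presses on something with over 40 N, if the wrist force passes 120 N, or if a joint passes its speed limit or range.

## Working session

There is one attempt and no reset: what is moved stays moved. The work goes in short steps, Python scripts to look and compute and a tool call to move; the robot and the scene stay as the last step left them, time stands still between calls to the robot, and variables do not carry over. Pictures are saved under pics/ and viewed, at most 10 in all, crops included, and the job is handed in when it is done.

Besides the shell and the picture viewer there is one more tool, called after "Call:" by a JSON object that holds its "op" and its "data", one argument or row to a line. step_arm: Moves the arm, as the interface text tells. Its arguments: {"type":"object","properties":{"commands":{"type":"array"},"grip_force":{"type":"number"}},"required":["commands"]}

```bash
mkdir -p pics; cat > h.py <<'E'
import numpy as np, cv2
from rig import env, eyes
def ray(c,px,z):
    R,_=cv2.Rodrigues(np.array(c["rvec"],float)); t=np.array(c["tvec"],float).ravel()
    d=R.T@np.linalg.inv(np.array(c["mtx"]))@np.array([px[0],px[1],1.]); o=-R.T@t
    return o+d*(z-o[2])/d[2]
E
python3 - <<'E'
from h import *
o=env.get_obs(); print(o["t"],o["position"],o["tcp_rot"],o["finger_gap"])
a=eyes.read_camera("top");b=eyes.read_camera("scene")
for n,c in(("top",a),("scene",b)):
    cv2.imwrite(f"pics/{n}0.png",cv2.resize(c["img"],(800,600),interpolation=cv2.INTER_CUBIC))
E
```

```text
0.0 [0.30587418 0.6567881  0.2414062 ] [-1.13401369e-04  2.16174456e-01  9.76354433e-01 -7.82319053e-04] 0.08539757686055538
```

View pics/top0.png

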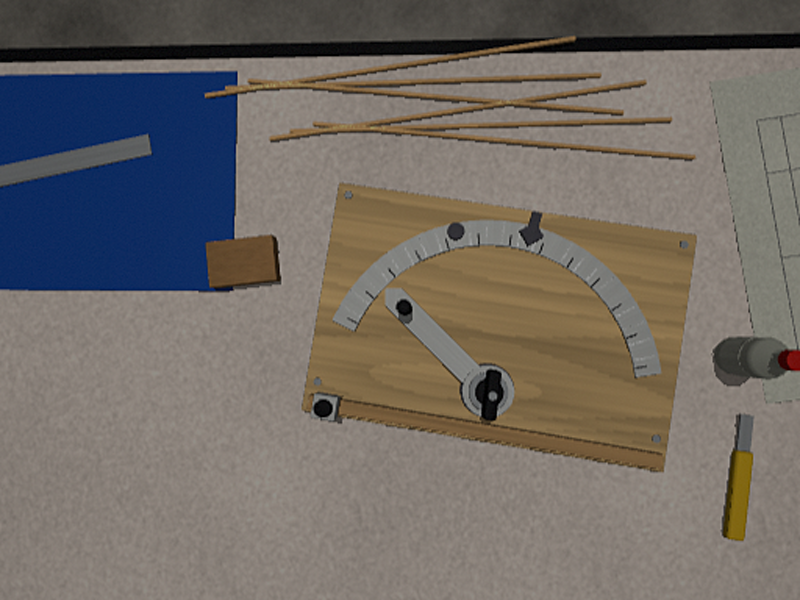

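View pics/scene0.png

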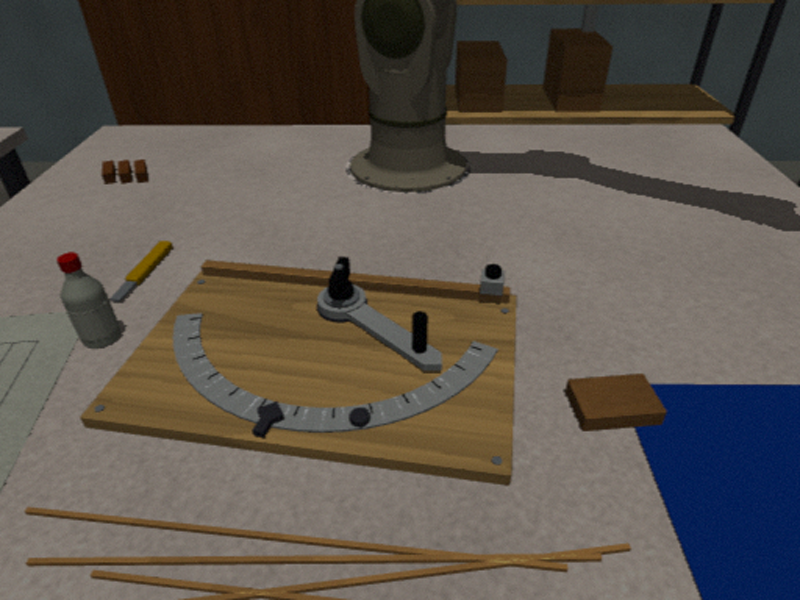

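Top view (800x600): knob bar runs (492,372)–(489,419), handle at about (404,307), arrow (533,229), stud (456,231). The arrow is clockwise of the fence in the image.

```bash
python3 - <<'E'
from h import *
c=eyes.read_camera("top"); im=c["img"]; s=512/800
cand={}
m=((im.max(2)<40)*255).astype(np.uint8)
n,l,st,ce=cv2.connectedComponentsWithStats(m)
for i in range(1,n):
    if 20<st[i,4]<2000: print(i,st[i],ce[i]/s)
for k,(p,z) in dict(b1=((492,372),.08),b2=((489,419),.08),kn=((492,395),.08),h=((404,307),.084),arrow=((533,229),.029),tip=((530,243),.029),tail=((538,213),.029),stud=((456,231),.029),hub=((487,391),.034)).items():
    print(k,ray(c,(p[0]*s,p[1]*s),z).round(4))
R,_=cv2.Rodrigues(c["rvec"]);print((-R.T@np.array(c["tvec"]).ravel()))
cv2.imwrite("pics/crop.png",cv2.resize(im[125:285,200:360],(600,600),interpolation=cv2.INTER_CUBIC))
E
```

```text
1 [ 321   21  191   13 1443] [671.57397782  42.52425502]
11 [175 152   4  28  56] [275.9765625  259.62611607]
33 [254 192  10  10  77] [403.85551948 306.93993506]
38 [304 237  18  32 367] [489.01992507 393.67762262]
43 [201 256  12  11 104] [322.55108173 407.84254808]
b1 [ 0.5318 -0.0825  0.08  ]
b2 [ 0.478  -0.0791  0.08  ]
kn [ 0.5054 -0.0825  0.08  ]
h [0.606  0.0194 0.084 ]
arrow [ 0.7074 -0.1395  0.029 ]
tip [ 0.6898 -0.1358  0.029 ]
tail [ 0.7277 -0.1458  0.029 ]
stud [ 0.705  -0.0433  0.029 ]
hub [ 0.5051 -0.0818  0.034 ]
[ 0.57676592 -0.00684456  0.71806941]
```

View pics/crop.png

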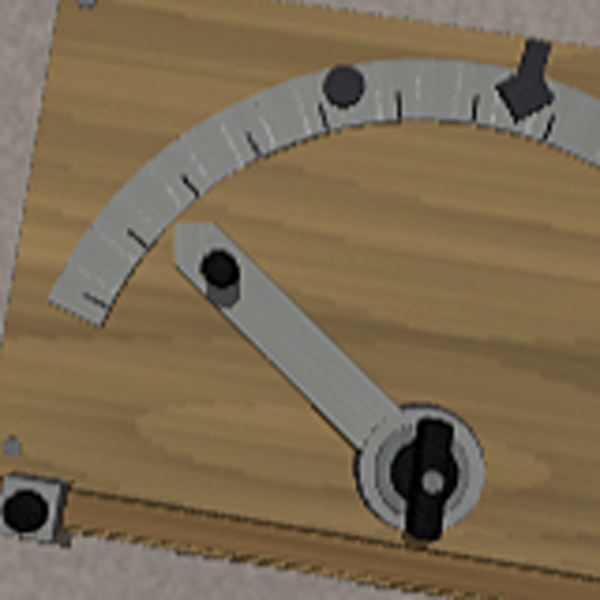

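Call:
{"op": "step_arm", "data": {
  "commands": [1,100,-270,0,0,0,-0.9,1,100,-270,0,0,0,-0.9,1,100,-270,0,0,0,-0.9,1,100,-270,0,0,0,-0.9,1,100,-270,0,0,0,-0.9]
}}

```text
t: 0.78
position: [0.407, 0.3839, 0.2424]
tcp_rot: [0.0, 0.623, 0.783, -0.0]
ft_force: [0.6, 0.9, 0.3]
finger_gap: 0.0852
finger_force: 0.0
```

Call:
{"op": "step_arm", "data": {
  "commands": [1,60,-270,0,0,0,-0.9,1,60,-270,0,0,0,-0.9,1,60,-270,0,0,0,-0.9,1,60,-270,0,0,0,-0.9,1,60,-270,0,0,0,-0.9]
}}

```text
t: 1.4
position: [0.4663, 0.1137, 0.2426]
tcp_rot: [0.0, 0.901, 0.433, 0.0]
ft_force: [-0.4, 1.1, 0.2]
finger_gap: 0.0858
finger_force: 0.0
```

Call:
{"op": "step_arm", "data": {
  "commands": [1,39,-199,0,0,0,-0.9,1,39,-199,0,0,0,-0.9,1,39,-199,0,0,0,-0.9,1,39,-199,0,0,0,-0.9,1,39,-199,0,0,0,-0.9]
}}

```text
t: 2.02
position: [0.505, -0.0839, 0.2423]
tcp_rot: [0.0, 1.0, -0.002, 0.0]
ft_force: [-0.2, 0.4, -0.3]
finger_gap: 0.0857
finger_force: 0.0
```

```bash
cat >> h.py <<'E'
def wray(c,o,px,z):
    from scipy.spatial.transform import Rotation as Ro
    q=np.array(o["tcp_rot"]);Rt=Ro.from_quat(q[[1,2,3,0]]).as_matrix()
    K=np.array(c["mtx"]);T=np.array(c["T_tool_cam"])
    u=np.array([(px[0]-K[0,2])/K[0,0],(px[1]-K[1,2])/K[1,1]]);r=np.linalg.norm(u)
    d=np.array([*(u/max(r,1e-9)*np.sin(r)),np.cos(r)])
    d=Rt@T[:3,:3]@d; p=np.array(o["position"])+Rt@T[:3,3]
    return p+d*(z-p[2])/d[2]
E
python3 - <<'E'
from h import *
o=env.get_obs();c=eyes.read_camera("wrist")
cv2.imwrite("pics/w1.png",cv2.resize(c["img"],(800,600),interpolation=cv2.INTER_CUBIC))
print(c["mtx"],c["T_tool_cam"],o["qpos"])
E
```

```text
[[297.31863964   0.         254.55156627]
 [  0.         297.31863964 194.419327  ]
 [  0.           0.           1.        ]] [[-2.45344689e-04 -9.59167596e-01 -2.82838226e-01  7.17379722e-02]
 [ 9.99999943e-01 -1.69672120e-04 -2.92042119e-04  4.31547260e-04]
 [ 2.32127576e-04 -2.82838281e-01  9.59167583e-01 -1.30484015e-01]
 [ 0.00000000e+00  0.00000000e+00  0.00000000e+00  1.00000000e+00]] [-0.50574289  0.43701878  0.79057393  2.11340348 -0.44976407  0.7624048
 -1.00255613]
```

View pics/w1.png

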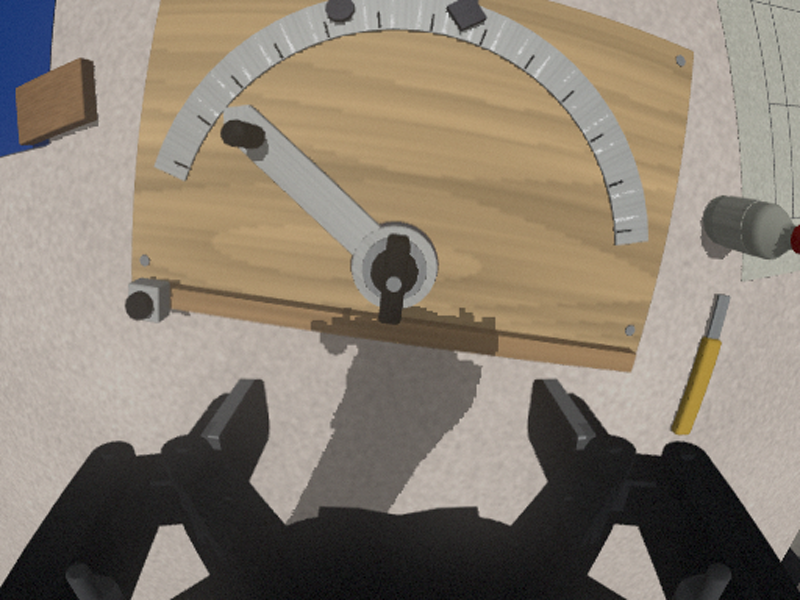

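Wrist view: knob bar runs (400,238)–(390,322) with its centre bolt at (394,284). Handle top is at (231,134).

```bash
python3 - <<'E'
from h import *
o=env.get_obs();c=eyes.read_camera("wrist")
for k,(p,z) in dict(b1=((400,240),.08),b2=((390,321),.08),bolt=((394,284),.082),h=((230,134),.084),arrow=((467,14),.029),hub=((394,266),.034)).items():
    print(k,wray(c,o,(p[0]*.64,p[1]*.64),z).round(4))
E
```

```text
b1 [ 0.5326 -0.0847  0.08  ]
b2 [ 0.4785 -0.0777  0.08  ]
bolt [ 0.5043 -0.0806  0.082 ]
h [0.605  0.0228 0.084 ]
arrow [ 0.6982 -0.1358  0.029 ]
hub [ 0.5061 -0.0803  0.034 ]
```

Call:
{"op": "step_arm", "data": {
  "commands": [1,0,3,-60,0,0,-0.09,1,0,3,-110,0,0,-0.09,1,0,3,-150,0,0,-0.09,1,0,3,-183,0,0,-0.09,1,0,3,-183,0,0,-0.09]
}}

```text
t: 2.75
position: [0.504, -0.0784, 0.0578]
tcp_rot: [-0.0, 0.999, -0.041, -0.002]
ft_force: [0.5, -0.5, -0.1]
finger_gap: 0.0854
finger_force: 0.0
```

Call:
{"op": "step_arm", "data": {
  "commands": [0.1,0,0,0,0,0,0,0.1,0,0,0,0,0,0,0.1,0,0,0,0,0,0,0.1,0,0,0,0,0,0,0.1,0,0,0,0,0,0],
  "grip_force": 40
}}

```text
t: 3.38
position: [0.5056, -0.0809, 0.0609]
tcp_rot: [0.001, 0.999, -0.043, 0.002]
ft_force: [-2.7, -6.4, 13.6]
finger_gap: 0.0303
finger_force: 38.4
```

The fingertips have closed on the round boss under the bar (30 mm gap). I'll open, raise and regrip.

Call:
{"op": "step_arm", "data": {
  "commands": [0.7,0,0,0,0,0,0,0.7,0,0,0,0,0,0,0.7,0,0,9,0,0,0,0.7,0,0,9,0,0,0,0.7,0,0,9,0,0,0]
}}

```text
t: 4.0
position: [0.5052, -0.0786, 0.0684]
tcp_rot: [-0.0, 0.999, -0.042, 0.0]
ft_force: [0.2, -0.3, 0.1]
finger_gap: 0.0594
finger_force: 0.0
```

Call:
{"op": "step_arm", "data": {
  "commands": [0,0,0,0,0,0,0,0,0,0,0,0,0,0,0,0,0,0,0,0,0,0,0,0,0,0,0,0,0,0,0,0,0,0,0],
  "grip_force": 50
}}

```text
t: 4.62
position: [0.505, -0.0808, 0.0685]
tcp_rot: [0.001, 0.999, -0.043, 0.0]
ft_force: [-1.1, -5.7, 2.1]
finger_gap: 0.014
finger_force: 52.0
```

Call:
{"op": "step_arm", "data": {
  "commands": [0,0,-2.5,0,0,0,0.15,0,0,-2.5,0,0,0,0.3,0,0,-2.5,0,0,0,0.45,0,0,-2.5,0,0,0,0.6,0,0,-2.5,0,0,0,0.7]
}}

```text
t: 5.25
position: [0.5049, -0.0809, 0.0685]
tcp_rot: [-0.0, 0.952, 0.305, 0.0]
ft_force: [-1.0, 2.3, 4.4]
finger_gap: 0.0142
finger_force: 52.4
```

Call:
{"op": "step_arm", "data": {
  "commands": [0,0,0,0,0,0,0.15,0,0,0,0,0,0,0.3,0,0,0,0,0,0,0.4,0,0,0,0,0,0,0.4,0,0,0,0,0,0,0.4]
}}

```text
t: 5.88
position: [0.5048, -0.0807, 0.0684]
tcp_rot: [-0.0, 0.874, 0.486, -0.0]
ft_force: [-0.6, 2.5, 6.1]
finger_gap: 0.0139
finger_force: 52.5
```

Call:
{"op": "step_arm", "data": {
  "commands": [1,0,0,0,0,0,0,1,0,0,0,0,0,0,1,0,0,0,0,0,0,1,0,0,45,0,0,0,1,0,0,80,0,0,0]
}}

```text
t: 6.5
position: [0.5049, -0.0815, 0.1492]
tcp_rot: [-0.0, 0.874, 0.486, -0.0]
ft_force: [-0.2, -0.4, 0.4]
finger_gap: 0.0853
finger_force: 0.0
```

Call:
{"op": "step_arm", "data": {
  "commands": [1,50,52,0,0,0,-0.1,1,102,103,0,0,0,-0.23,1,102,103,0,0,0,-0.23,1,102,103,0,0,0,-0.23,1,102,103,0,0,0,-0.23]
}}

```text
t: 7.12
position: [0.6057, 0.02, 0.1481]
tcp_rot: [0.0, 0.924, 0.382, -0.001]
ft_force: [-1.3, -0.7, 0.7]
finger_gap: 0.0853
finger_force: 0.0
```

```bash
python3 - <<'E'
from h import *
o=env.get_obs();c=eyes.read_camera("wrist");print(o["position"],o["tcp_rot"])
cv2.imwrite("pics/w2.png",cv2.resize(c["img"],(800,600),interpolation=cv2.INTER_CUBIC))
E
```

```text
[0.60567288 0.01997619 0.14808718] [ 8.60113071e-05  9.24083996e-01  3.82188574e-01 -8.09434459e-04]
```

View pics/w2.png

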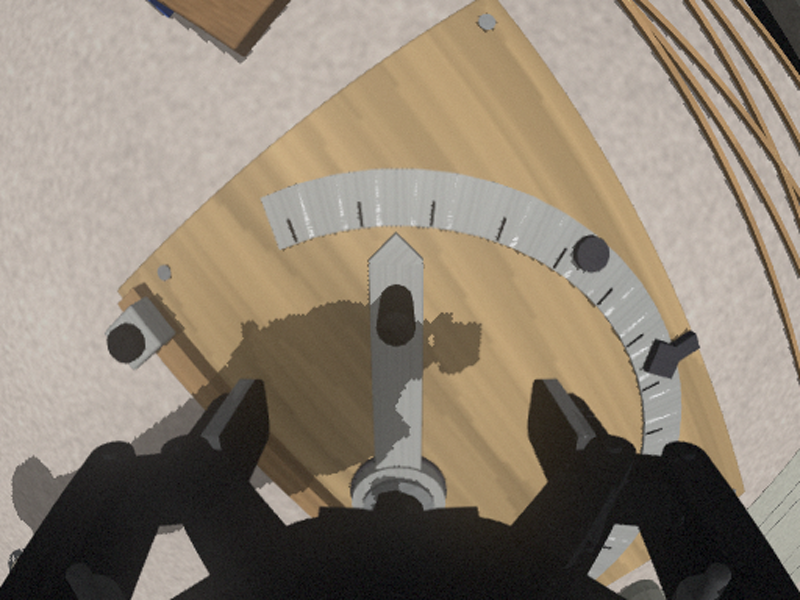

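Fence runs straight up the image at column 396, with the handle top at (396,326), centred between the fingers. I'll descend and grip.

Call:
{"op": "step_arm", "data": {
  "commands": [1,1,1,-45,0,0,0,1,1,1,-80,0,0,0,1,1,1,-91,0,0,0,1,1,1,-91,0,0,0,0,1,1,-91,0,0,0]
}}

```text
t: 7.8
position: [0.6086, 0.0223, 0.0586]
tcp_rot: [0.0, 0.924, 0.383, 0.001]
ft_force: [-0.5, -0.4, -0.1]
finger_gap: 0.0698
finger_force: 0.0
```

Call:
{"op": "step_arm", "data": {
  "commands": [0,0,0,0,0,0,0,0,0,0,0,0,0,0,0,0,0,0,0,0,0,0,0,0,0,0,0,0,0,0,0,0,0,0,0],
  "grip_force": 25
}}

```text
t: 8.43
position: [0.6084, 0.0228, 0.0577]
tcp_rot: [0.0, 0.924, 0.383, 0.0]
ft_force: [-1.4, 0.5, 6.0]
finger_gap: 0.0172
finger_force: 25.8
```

Call:
{"op": "step_arm", "data": {
  "commands": [0,13.6,-15.6,0,0,0,-0.141,0,24.7,-32.8,0,0,0,-0.281,0,33.4,-51.3,0,0,0,-0.421,0,39.3,-70.8,0,0,0,-0.56,0,39.3,-70.8,0,0,0,-0.56]
}}

```text
t: 9.05
position: [0.6481, -0.0497, 0.0577]
tcp_rot: [0.001, 0.994, 0.111, 0.001]
ft_force: [-0.4, -0.2, 9.0]
finger_gap: 0.0171
finger_force: 26.2
```

Call:
{"op": "step_arm", "data": {
  "commands": [0,3.2,-20.2,0,0,0,-0.14,0,3.6,-40.7,0,0,0,-0.279,0,1.6,-58.4,0,0,0,-0.401,0,-1.9,-73.4,0,0,0,-0.506,0,-1.9,-73.4,0,0,0,-0.506]
}}

```text
t: 9.68
position: [0.6455, -0.1222, 0.0577]
tcp_rot: [0.0, 0.99, -0.14, 0.0]
ft_force: [0.6, 0.1, 8.7]
finger_gap: 0.0175
finger_force: 26.1
```

Call:
{"op": "step_arm", "data": {
  "commands": [0,0,0,0,0,0,0,0,0,0,0,0,0,0,1,0,0,0,0,0,0,1,0,0,0,0,0,0,1,0,0,0,0,0,0]
}}

```text
t: 10.3
position: [0.6453, -0.121, 0.057]
tcp_rot: [-0.0, 0.99, -0.139, -0.0]
ft_force: [-0.0, -0.8, 0.3]
finger_gap: 0.0711
finger_force: 0.0
```

Call:
{"op": "step_arm", "data": {
  "commands": [1,0,0,45,0,0,0,1,0,0,90,0,0,0,1,0,0,100,0,0,0,1,0,0,100,0,0,0,1,0,0,100,0,0,0]
}}

```text
t: 10.92
position: [0.6448, -0.1209, 0.1559]
tcp_rot: [-0.0, 0.99, -0.139, -0.001]
ft_force: [-0.5, -0.5, -0.8]
finger_gap: 0.0857
finger_force: 0.0
```

```bash
python3 - <<'E'
from h import *
o=env.get_obs();c=eyes.read_camera("wrist");print(o["position"],o["tcp_rot"])
cv2.imwrite("pics/w3.png",cv2.resize(c["img"],(800,600),interpolation=cv2.INTER_CUBIC))
E
```

```text
[ 0.64481862 -0.12093806  0.15590716] [-1.23998585e-04  9.90233745e-01 -1.39413412e-01 -1.00805779e-03]
```

View pics/w3.png

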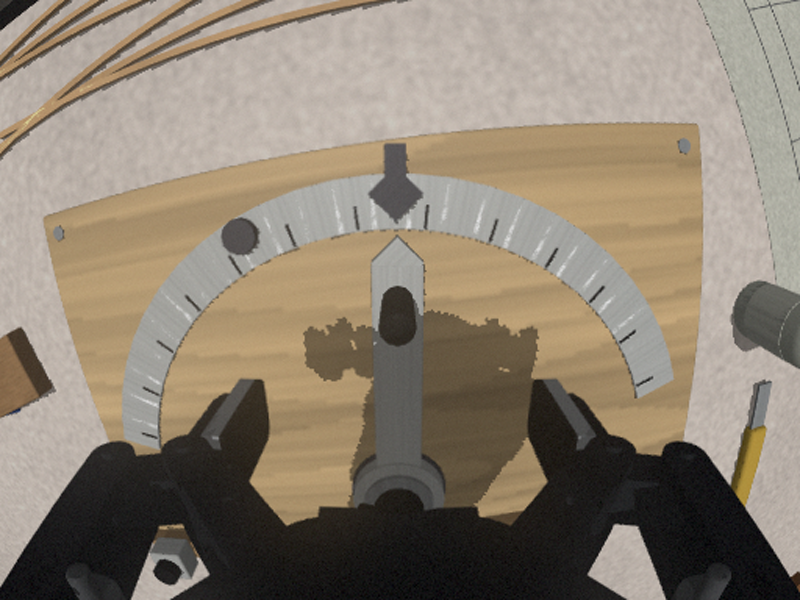

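Fence tip at (397,237) points straight at the arrow tip (396,222). Now back to the knob.

Call:
{"op": "step_arm", "data": {
  "commands": [1,-70,20,0,0,0,0.18,1,-140,40,0,0,0,0.36,1,-140,40,0,0,0,0.54,1,-140,40,0,0,0,0.72,1,-140,40,0,0,0,0.9]
}}

```text
t: 11.6
position: [0.5048, -0.0812, 0.1566]
tcp_rot: [-0.0, 0.951, 0.308, -0.001]
ft_force: [-0.4, 0.2, -0.3]
finger_gap: 0.0853
finger_force: 0.0
```

Call:
{"op": "step_arm", "data": {
  "commands": [1,0,0,0,0,0,0.18,1,0,0,0,0,0,0.36,1,0,0,0,0,0,0.395,1,0,0,0,0,0,0.395,1,0,0,0,0,0,0.395]
}}

```text
t: 12.22
position: [0.5054, -0.0814, 0.157]
tcp_rot: [-0.0, 0.875, 0.485, -0.0]
ft_force: [-0.4, 0.5, -0.4]
finger_gap: 0.0855
finger_force: 0.0
```

Call:
{"op": "step_arm", "data": {
  "commands": [1,0,0,-45,0,0,0,1,0,0,-75,0,0,0,1,0,0,-88,0,0,0,1,0,0,-88,0,0,0,0,0,0,-88,0,0,0]
}}

```text
t: 12.85
position: [0.5059, -0.0816, 0.0701]
tcp_rot: [0.0, 0.874, 0.486, 0.0]
ft_force: [0.4, -0.6, 0.2]
finger_gap: 0.07
finger_force: 0.0
```

Call:
{"op": "step_arm", "data": {
  "commands": [0,0,0,0,0,0,0,0,0,0,0,0,0,0,0,0,0,0,0,0,0,0,0,0,0,0,0,0,0,0,0,0,0,0,0],
  "grip_force": 50
}}

```text
t: 13.48
position: [0.5049, -0.0809, 0.0698]
tcp_rot: [-0.001, 0.874, 0.486, -0.0]
ft_force: [-4.0, 1.8, 10.3]
finger_gap: 0.0138
finger_force: 49.0
```

Call:
{"op": "step_arm", "data": {
  "commands": [0,0,0,0,0,0,-0.15,0,0,0,0,0,0,-0.3,0,0,0,0,0,0,-0.45,0,0,0,0,0,0,-0.6,0,0,0,0,0,0,-0.7]
}}

```text
t: 14.1
position: [0.5049, -0.081, 0.0698]
tcp_rot: [-0.001, 0.988, 0.155, -0.0]
ft_force: [-2.5, 1.4, 10.7]
finger_gap: 0.014
finger_force: 49.2
```

Call:
{"op": "step_arm", "data": {
  "commands": [0,0,0,0,0,0,-0.12,0,0,0,0,0,0,-0.24,0,0,0,0,0,0,-0.36,0,0,0,0,0,0,-0.42,0,0,0,0,0,0,-0.42]
}}

```text
t: 14.72
position: [0.5049, -0.0811, 0.0698]
tcp_rot: [-0.0, 0.999, -0.053, -0.0]
ft_force: [-3.8, 1.4, 10.5]
finger_gap: 0.0138
finger_force: 49.3
```

```bash
python3 - <<'E'
from h import *
o=env.get_obs();print(o["position"],o["tcp_rot"],o["torque"],o["ft_force"],o["finger_gap"])
E
```

```text
[ 0.50494669 -0.08109716  0.06983053] [-4.56666883e-04  9.98596356e-01 -5.29629213e-02 -1.94480845e-04] [ 0.17524336  0.71124841 -0.03991308] [-3.76999899  1.37606243 10.46909701] 0.013823981721401897
```

Call:
{"op": "step_arm", "data": {
  "commands": [0,0,0,0,0,0,-0.05,0,0,0,0,0,0,-0.1,0,0,0,0,0,0,-0.1,0,0,0,0,0,0,-0.1]
}}

```text
t: 15.22
position: [0.5049, -0.0811, 0.0699]
tcp_rot: [-0.0, 0.995, -0.1, -0.0]
ft_force: [-3.8, 1.4, 11.7]
finger_gap: 0.0141
finger_force: 62.4
```

```bash
python3 - <<'E'
from h import *
o=env.get_obs();print(o["position"],o["tcp_rot"],o["torque"],o["ft_force"],o["finger_gap"])
E
```

```text
[ 0.50493728 -0.08108732  0.06986845] [-2.87373263e-04  9.94973076e-01 -1.00141795e-01 -3.41589563e-04] [-0.0065635   0.81300468  1.64291264] [-3.8083359   1.4286066  11.70886346] 0.014059985422288378
```

The torque has risen to 1.6 N m, so the knob is at its hard stop. I'll ease off, release and retreat.

Call:
{"op": "step_arm", "data": {
  "commands": [0,0,0,0,0,0,0.07,1,0,0,0,0,0,0.07,1,0,0,0,0,0,0.07,1,0,0,0,0,0,0.07,1,0,0,0,0,0,0.07]
}}

```text
t: 15.85
position: [0.5055, -0.0815, 0.0692]
tcp_rot: [0.0, 0.998, -0.068, -0.0]
ft_force: [1.1, -0.2, 0.5]
finger_gap: 0.0845
finger_force: 0.0
```

Call:
{"op": "step_arm", "data": {
  "commands": [1,0,0,45,0,0,0,1,0,0,100,0,0,0,1,0,0,150,0,0,0,1,0,0,172,0,0,0,1,0,0,172,0,0,0]
}}

```text
t: 16.48
position: [0.5061, -0.0813, 0.2426]
tcp_rot: [-0.0, 0.998, -0.067, 0.001]
ft_force: [0.6, 0.8, 0.0]
finger_gap: 0.0851
finger_force: 0.0
```

```bash
python3 - <<'E'
from h import *
o=env.get_obs();c=eyes.read_camera("wrist");print(o["position"],o["tcp_rot"],o["ft_force"])
cv2.imwrite("pics/w4.png",cv2.resize(c["img"],(800,600),interpolation=cv2.INTER_CUBIC))
E
```

```text
[ 0.50614015 -0.0813434   0.24258758] [-3.26883574e-04  9.97731686e-01 -6.73001333e-02  1.43794879e-03] [0.57375361 0.77455755 0.01748321]
```

View pics/w4.png

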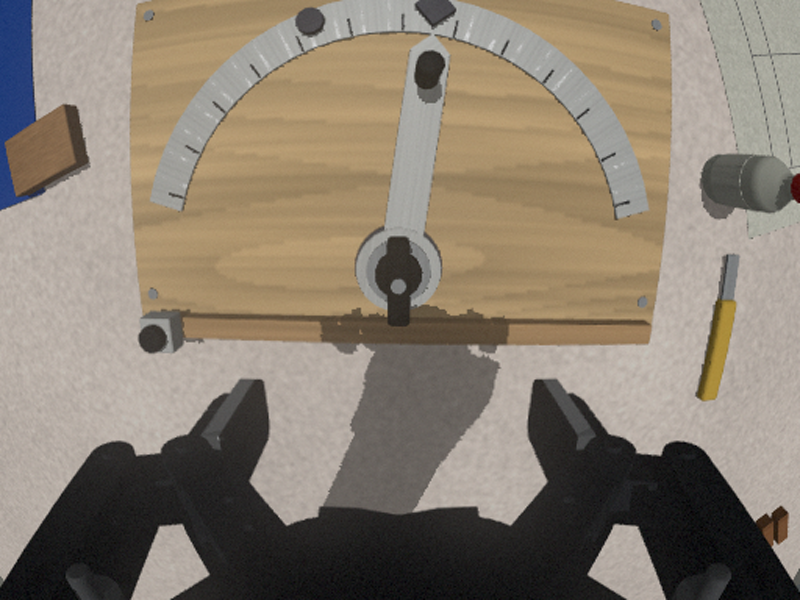

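The fence (tip (430,38)) still points at the arrow (435,10). The knob bar is straight at about -7.7°, at its tight stop, and the arm is clear.

```bash
python3 -c "
from rig import env
print(env.finish_job())"
```

```text
the job is handed in; nothing more can be done
None
```

I loosened the knob about 63°, swung the fence to point at the arrow marker, turned the knob tight against its stop and let go, then handed the job in with the arm clear at about 16.5 s; the hand-in returned no verdict.

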